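# Send a kit carton down the dispatch chute

### The arm

A 6-joint arm with a two-finger parallel gripper is mounted at the origin on a cart in front of the work surface, level with it; the furniture and walls round the work are solid. World frame = base frame: x ahead of the robot, y to its left, z up, the work surface at z = 0. Lengths are in m, angles in degrees, forces in N, time in s.
With the tool pointing down it reaches from about 0.35 to 0.95 m from the base axis. Payload 17.4 kg.
Tool frame: the origin (TCP) lies at the very end of the fingers, on their centre line; the grasp point (between the pads) lies 19 mm behind it; z points along the fingers, x is the direction in which the jaws open and shut, and the axes are right-handed (so a half turn about z gives the same grasp; the last joint's range is limited). The gripper opens to 93 mm and grips with 3 to 60 N. Pads are 15 mm wide; open, the fingers measure 128 mm over their backs; the gripper's body (75 mm by 188 mm) begins 65 mm behind the grasp point.
Start: joints at [73.923, 6.646, 82.598, -0, 90.757, -2.166], TCP at [0.162, 0.655, 0.191] pointing down, gripper open.
Joint ranges: [-162.19, 162.19], [-47.58, 125.68], [4.15, 143.07], [-65.23, 245.23], [0.69, 171.88], [-170.13, 170.13]. Speed limits (degrees/s): [108.29, 108.29, 127.2, 180, 180, 180].

### API

Orientations are given as a 3x3 rotation matrix whose columns are the frame's x, y, z axes.
In Python, from workcell import manip gives the robot as it stands. The module is installed in compiled form; this text tells all that it offers.
- The arm moves only by the tool arm_command, never from a script. Its argument "commands" is a list of rows, each a list of 3 entries, a list of its own where there are three numbers: the finger opening in mm, from 0 to 93, then the shift along the tool's x, y, z in mm, then the turn about the tool's z in rad. In form: [[gripper, [x, y, z], turn], ...]. A call has 1 to 5 rows; each row is the pose to reach, as a shift and turn from the pose commanded when the call began, along the tool's axes at that moment; what a row does not reach only later rows make up. A row lasts 1/8 s, in which the tool goes at most 62.5 mm and 10.7 degrees, less where a joint would pass 70% of its speed; a pose out of reach is approached as far as the arm can. A call with a gripper value outside its range is refused whole. The fingers move at their own pace and stop on an object; "force" is the grip in N (left out, the last holds). Time passes only in rows, so rows that repeat a pose let the fingers close. It gives the time, the measured TCP pose, the force and the opening at its end, in the units of the state.
- manip.get_obs(): the state, without advancing time (a new reading comes with each control period).
- manip.snapshot(name): name is "scene" or "top" or "wrist"; returns the picture (420x560x3 uint8, red, green, blue); there is no depth.
- manip.calibration(name): a dict with "intrinsics" (3x3 intrinsics, pixels), "dist_coeffs" ([k1, k2, p1, p2, k3] as OpenCV has them; the pictures are not rectified), "rvec" (rotation vector, rad) and "tvec" (3), from world to camera coordinates, as OpenCV has them. Camera axes: x right, y down, z forward; pixel columns grow to the right and rows downward; lengths in m; the calibration is good to about 2 mm. A picture is of the moment at which its call begins: read the wrist's pose just before it. calibration takes no time and is no camera call; for the wrist camera it gives the pose at the moment of the call.
- manip.sign_off(): hands the job in, once; it reports no verdict.
The state is a dict: "time_s": time; "q": joint angles; "qvel": joint speeds; "effort": joint torques, N m; "tcp_pos": TCP position; "tool_rot": TCP orientation; "ft_force": force on the tool from outside, world axes, zero at the start; "torque": the same for the moment, N m; "finger_gap": finger opening in m.
Only numpy, scipy, OpenCV 4.12 (cv2) and the standard library are available. Lean on these libraries where they do the work, as an engineer would, in place of code of your own. Each camera call takes 0.05 s, during which the arm holds its last target.

### The job

Push the flat white carton lying on the chute's deck gently along the deck with your fingertips, nose first under the hanging flap, until it slides down the chute and rests against the end stop. Draw the fingers back so that the flap swings fully shut behind it. Do not pick up or pinch the carton, and leave the things beside the chute where they are.

Things in the scene. Friction and masses are not known exactly. Their poses are not given: they have to be found in the camera images.
- chute: Fixed dispatch chute of white and bare sheet metal on the worktop, 417 x 166 x 183 mm, place and yaw vary. Origin: on the worktop (z = 0) under the flap's axle, on the centre line. Its x axis runs level in the feed direction (deck, flap, slide), y across to the left, z up. A level slippery deck, 105 above the worktop, runs from x = -215 to +45; the flap hangs at x = 0.
- deck_front (a point): Middle of the deck's front edge, on its top (chute x = -215, 105 above the worktop). Along the deck two guides 28 high stand 160 apart at chute x = -210 and narrow evenly to 128 apart at x = -10.
- mouth (a point): Point on the deck's top (105 above the worktop) straight under the flap's axle, on the centre line. The mouth is 128 wide between side plates that reach 78 above the deck. Across it run only the 6 mm axle, 72 above the deck, with the flap, and just behind it (chute x +7 to +33) a 3 mm tie plate, 75 to 78 above the deck.
- slide_top (a point): Middle of the edge where the level deck ends (chute x = +45, 105 above the worktop) and a slippery slide begins: 180 long, falling at 32 degrees in the feed direction, 128 wide between the side plates, open above, ending (chute x = +198) at an upright end stop. The carton tips and slides down by itself once its middle has passed this edge.
- flap (a joint): Hinge of the light flap (grey plastic plate 120 wide, hanging 68 down from its axle, 4 mm short of the deck, 45 g). 0 rad = hanging straight down, shut; grows as its lower edge swings away from the deck, in the feed direction (chute +x), up to 1.45. It cannot swing towards the deck's front. It falls shut by its own weight; a touch opens it.
- flap_edge (a point): Middle of the flap's lower edge, 68 mm from the axle.
- carton: Closed flat white carton, 90 x 125 x 27 mm (x, y, z), about 150 g, lying flat on the deck before the flap. Origin: centre of its underside. Its y axis (the 125 mm length) points along the deck, +y towards the deck's front (chute -x), to within about 0.1 rad, so that it goes under the flap lengthwise.
- tip_box: Bystander: closed pipette-tip box with a blue lid, 92 x 122 x 67 mm, on the worktop beside the chute. Origin: centre of its underside.
- slide_case: Bystander: closed off-white case for microscope slides, 93 x 100 x 46 mm, on the worktop beside the chute. Origin: centre of its underside.
- code_reader: Bystander: small black block-shaped code reader head, 37 x 62 x 30 mm, on the worktop beside the chute. Origin: centre of its underside.

How it is judged:
By the outcome, as a careful person would: the job done as asked, in the order asked, and still so for the second after the job is handed in, with the robot touching nothing.
It also fails if it takes over 32 s, if anything falls off the work surface, if the arm or the gripper's body presses on something with over 40 N, if the wrist force passes 120 N, or if a joint passes its speed limit or range.

## Working session

There is one attempt and no reset: what is moved stays moved. The work goes in short steps, Python scripts to look and compute and a tool call to move; the robot and the scene stay as the last step left them, time stands still between calls to the robot, and variables do not carry over. Pictures are saved under pics/ and viewed, and the job is handed in when it is done.

Besides the shell and the picture viewer there is one more tool, called as name(argument=value, ...), one argument or row to a line, values as JSON. arm_command: Moves the arm, as the interface text tells. Its arguments: {"type":"object","properties":{"commands":{"type":"array"},"force":{"type":"number"}},"required":["commands"]}

```bash
mkdir -p pics
python3 - <<'E'
from workcell import manip
import cv2
o=manip.get_obs();print(o)
for n in("scene","top","wrist"):
    im=manip.snapshot(n);cv2.imwrite(f"pics/{n}0.png",im[:,:,::-1])
    print(n,manip.calibration(n))
E
```

```text
{'time_s': 0.0, 'q': array([ 7.39232164e+01,  6.67398814e+00,  8.26343392e+01,  1.47632357e-03,
        9.07561492e+01, -2.16714124e+00]), 'qvel': array([ 0.11351857, -0.00811109,  0.04670652, -0.05915749, -0.10532436,
       -0.06023321]), 'effort': array([-3.52201088e-03, -7.21230412e+01, -6.22649574e+01,  7.78472121e-02,
        2.34332640e-02, -1.05080976e-04]), 'tcp_pos': array([0.16221757, 0.65498519, 0.18982205]), 'tool_rot': array([[ 2.40390897e-01,  9.70676106e-01, -3.36388789e-04],
       [ 9.70675514e-01, -2.40391123e-01, -1.07418363e-03],
       [-1.12354926e-03, -6.83003944e-05, -9.99999366e-01]]), 'ft_force': array([0.92545124, 0.36750317, 0.1462704 ]), 'torque': array([-0.00402018, -0.0100714 ,  0.00840485]), 'finger_gap': 0.0928888818080168}
scene {'intrinsics': array([[542.03257995,   0.        , 279.83895121],
       [  0.        , 542.03257995, 208.93647411],
       [  0.        ,   0.        ,   1.        ]]), 'dist_coeffs': array([-0.08887795,  0.        ,  0.        ,  0.        ,  0.        ]), 'rvec': array([ 1.9015627 , -0.79893526,  0.50856844]), 'tvec': array([-0.41004855,  0.31204672,  1.09825654])}
top {'intrinsics': array([[403.35051506,   0.        , 279.87762208],
       [  0.        , 403.35051506, 208.35015503],
       [  0.        ,   0.        ,   1.        ]]), 'dist_coeffs': array([-0.05296253,  0.        ,  0.        ,  0.        ,  0.        ]), 'rvec': array([ 2.14618634, -2.19027487,  0.16144155]), 'tvec': array([0.02549206, 0.61279846, 0.99875761])}
wrist {'intrinsics': array([[342.23818701,   0.        , 276.92898956],
       [  0.        , 342.23818701, 206.49701429],
       [  0.        ,   0.        ,   1.        ]]), 'dist_coeffs': array([-0.08654844,  0.        ,  0.        ,  0.        ,  0.        ]), 'rvec': array([-2.29770282, -1.79827409, -0.243079  ]), 'tvec': array([-0.67436513, -0.03188744,  0.39079496])}
```

View pics/scene0.png

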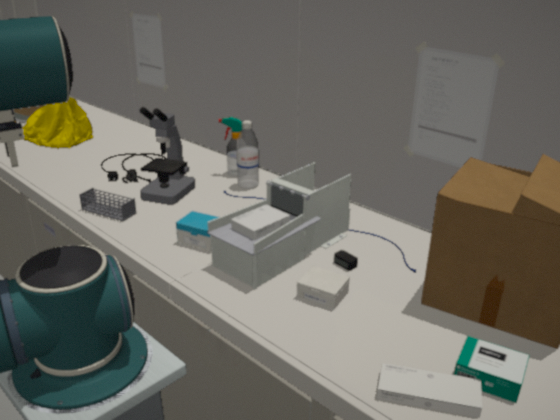

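View pics/top0.png

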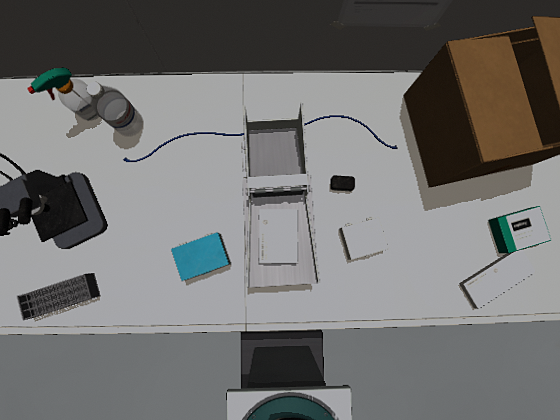

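View pics/wrist0.png

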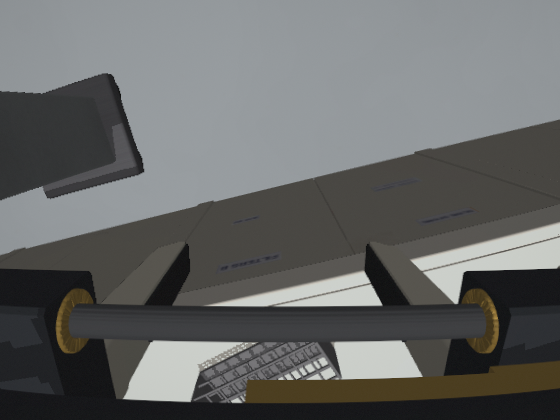

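The top view shows the chute feeding away from the robot: its front edge is near row 288, the axle and tie plate near row 183, and the stop near row 122. The carton covers about (258-298, 207-265). I'll enlarge this part.

Run:
```python
import cv2
im=cv2.imread("pics/top0.png")
cv2.imwrite("pics/topc1.png",cv2.resize(im[195:295,235:330],None,fx=6,fy=6,interpolation=cv2.INTER_CUBIC))
cv2.imwrite("pics/topc2.png",cv2.resize(im[100:200,235:330],None,fx=6,fy=6,interpolation=cv2.INTER_CUBIC))
```

```text
(no output)
```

View pics/topc1.png

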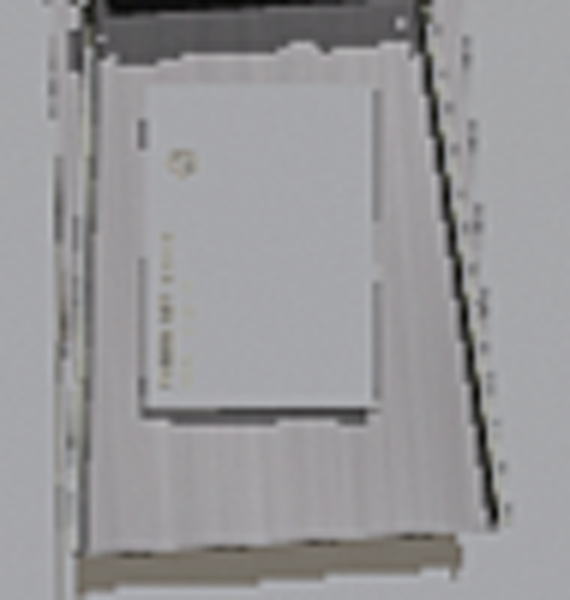

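View pics/topc2.png

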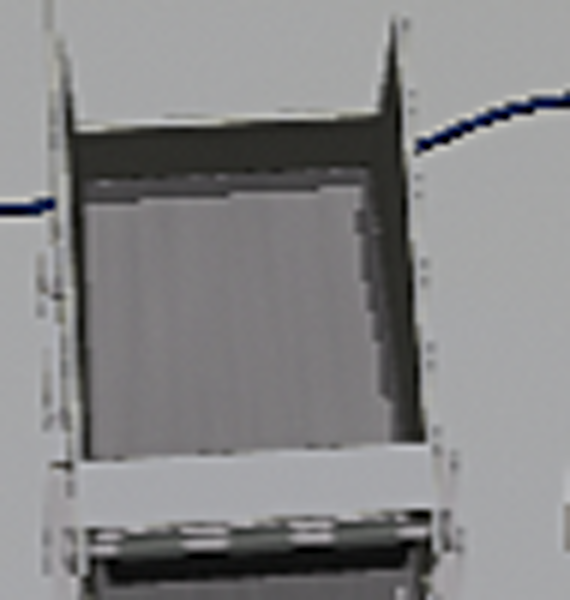

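```bash
cat > h.py <<'E'
import numpy as np,cv2
from workcell import manip
def ray(name,uv,z,c=None):
    c=c or manip.calibration(name)
    n=cv2.undistortPoints(np.array(uv,float).reshape(-1,1,2),c["intrinsics"],c["dist_coeffs"]).reshape(-1,2)
    R=cv2.Rodrigues(c["rvec"])[0];o=-R.T@c["tvec"].ravel()
    d=np.c_[n,np.ones(len(n))]@R
    return o+d*((z-o[2])/d[:,2])[:,None]
def proj(name,P):
    c=manip.calibration(name)
    return cv2.projectPoints(np.array(P,float),c["rvec"],c["tvec"],c["intrinsics"],c["dist_coeffs"])[0].reshape(-1,2)
E
python3 - <<'E'
from h import *
np.set_printoptions(precision=4,suppress=True)
def cr(p,v0): p=np.array(p,float);return np.c_[235+p[:,0]/6-.4,v0+p[:,1]/6-.4]
print("carton",ray("top",cr([(147,85),(380,88),(377,408),(142,408)],195),.132))
print("tie rl rr fr fl",ray("top",cr([(80,462),(427,443),(430,513),(85,530)],100),.183))
print("deck front",ray("top",cr([(80,555),(460,535)],195),.105))
print("guideR in",ray("top",cr([(495,522)],195),.133))
E
```

```text
carton [[ 0.6014  0.0639  0.132 ]
 [ 0.5985 -0.0267  0.132 ]
 [ 0.4749 -0.0222  0.132 ]
 [ 0.4769  0.0678  0.132 ]]
tie rl rr fr fl [[ 0.6677  0.0863  0.183 ]
 [ 0.6727 -0.0429  0.183 ]
 [ 0.6462 -0.0432  0.183 ]
 [ 0.642   0.0848  0.183 ]]
deck front [[ 0.42    0.0938  0.105 ]
 [ 0.4243 -0.0553  0.105 ]]
guideR in [[ 0.4307 -0.0661  0.133 ]]
```

```bash
cat >> h.py <<'E'
YAW=.035;O=np.array([.637,.0205])
def ch(x,y): c,s=np.cos(YAW),np.sin(YAW);return O+np.array([c*x-s*y,s*x+c*y])
def inch(p): c,s=np.cos(YAW),np.sin(YAW);d=np.array(p[:2])-O;return np.array([c*d[0]+s*d[1],-s*d[0]+c*d[1]])
def shift(x,y,z):
    o=manip.get_obs();R=o["tool_rot"];p=np.r_[ch(x,y),z]
    a=np.arctan2(R[1,0],R[0,0]);print("target",p,"shift mm",np.round(R.T@(p-o["tcp_pos"])*1e3,1),"turn",a-(np.pi/2+YAW),"t",o["time_s"],"ch",inch(o["tcp_pos"]),o["tcp_pos"],"F",o["ft_force"])
E
python3 - <<'E'
from h import *
np.set_printoptions(precision=4,suppress=True)
shift(-.195,.003,.25)
c=manip.calibration("wrist");R=cv2.Rodrigues(c["rvec"])[0];o=-R.T@c["tvec"].ravel();b=manip.get_obs()
print("cam in tool",b["tool_rot"].T@(o-b["tcp_pos"]))
# reprojection check in scene
P=[np.r_[ch(x,y),z] for x,y,z in [(-.215,.0,.105),(.007,.064,.183),(.007,-.064,.183),(.033,.064,.183),(-.21,.08,.133),(-.21,-.08,.133),(.198,.064,.0),(0,-.06,.109),(0,.06,.109)]]
im=cv2.imread("pics/scene0.png");t=cv2.imread("pics/top0.png")
for n,i in(("scene",im),("top",t)):
    i=cv2.resize(i[90:300,180:380],None,fx=3,fy=3,interpolation=cv2.INTER_CUBIC) 
    for q in proj(n,P): cv2.circle(i,(int((q[0]-180+.5)*3),int((q[1]-90+.5)*3)),3,(0,0,255),1)
    cv2.imwrite(f"pics/chk_{n}.png",i[:600])
E
```

```text
target [0.442  0.0167 0.25  ] shift mm [-552.4  425.   -59.5] turn -0.27778643616247756 t 0.15 ch [-0.4523  0.6507] [0.1622 0.655  0.19  ] F [0.2757 0.4581 0.0314]
cam in tool [-0.     -0.0737 -0.1941]
```

View pics/chk_top.png

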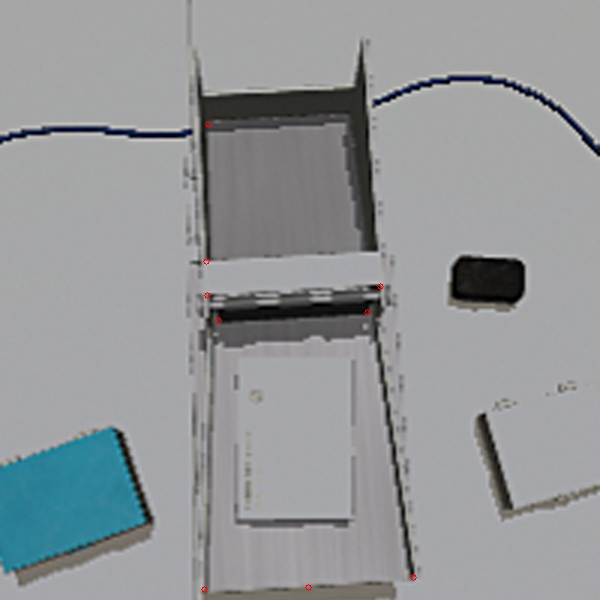

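View pics/chk_scene.png

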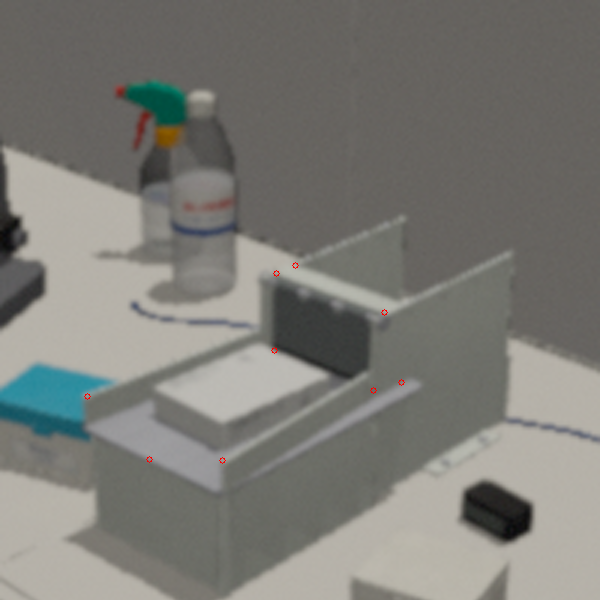

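The reprojected chute points land on the guide ends, flap edge and tie plate in both views, so the pose is good to 2-3 mm. The wrist camera is on the side away from the flap. I'll move to a point above and behind the carton.

arm_command(
  commands=[
    [46, [-40, 30, -60], -0.1],
    [46, [-90, 70, -70], -0.278],
    [46, [-150, 115, -70], -0.278],
    [46, [-205, 155, -70], -0.278],
    [46, [-255, 195, -70], -0.278],
  ],
  force=10,
)

```text
time_s: 0.78
tcp_pos: [0.2768, 0.3897, 0.2603]
tool_rot: [[-0.036, 0.999, 0.0], [0.999, 0.036, 0.0], [0.0, 0.0, -1.0]]
ft_force: [1.2, 0.3, 0.7]
finger_gap: 0.0487
```

```bash
python3 -c "
from h import *
shift(-.195,.003,.22)"
```

```text
target [0.44201445 0.01667456 0.22      ] shift mm [-378.7  151.7   40.3] turn 0.00077202346732963 t 0.775 ch [-0.34703936  0.38159492] [0.27682008 0.38971732 0.26033585] F [1.20539143 0.2595444  0.69191435]
```

arm_command(
  commands=[
    [46, [-55, 25, 0], 0],
    [46, [-115, 50, 0], 0],
    [46, [-170, 75, 0], 0],
    [46, [-230, 95, 0], 0],
    [46, [-285, 115, 0], 0],
  ],
)

```text
time_s: 1.4
tcp_pos: [0.4017, 0.1088, 0.2605]
tool_rot: [[-0.035, 0.999, 0.001], [0.999, 0.035, 0.0], [0.0, 0.001, -1.0]]
ft_force: [0.7, 0.8, -0.3]
finger_gap: 0.0461
```

```bash
python3 -c "
from h import *
shift(-.195,.003,.20)"
```

```text
target [0.44201445 0.01667456 0.2       ] shift mm [-93.5  37.   60.5] turn 9.08970402260234e-05 t 1.4 ch [-0.23205335  0.09645222] [0.40171363 0.10877294 0.260494  ] F [ 0.67669298  0.77654026 -0.31643059]
```

arm_command(
  commands=[
    [46, [-45, 18, 20], 0],
    [46, [-80, 32, 40], 0],
    [46, [-92, 36, 60], 0],
    [46, [-92, 36, 60], 0],
    [46, [-92, 36, 60], 0],
  ],
)

```text
time_s: 2.02
tcp_pos: [0.4407, 0.0211, 0.2012]
tool_rot: [[-0.036, 0.999, 0.001], [0.999, 0.036, 0.0], [0.0, 0.001, -1.0]]
ft_force: [0.0, 0.4, 0.9]
finger_gap: 0.0461
```

```bash
python3 -c "
from h import *
shift(-.195,.003,.115)
im=manip.snapshot('wrist');cv2.imwrite('pics/w1.png',im[:,:,::-1])
im=manip.snapshot('scene');cv2.imwrite('pics/s1.png',cv2.resize(im[90:300,180:380,::-1],None,fx=2.8,fy=2.8))"
```

```text
target [0.44201445 0.01667456 0.115     ] shift mm [-4.5  1.1 86.2] turn 0.001159351961819599 t 2.025 ch [-0.19618728  0.0074413 ] [0.44067248 0.02107159 0.20117128] F [0.04066106 0.35109373 0.90169951]
```

View pics/w1.png

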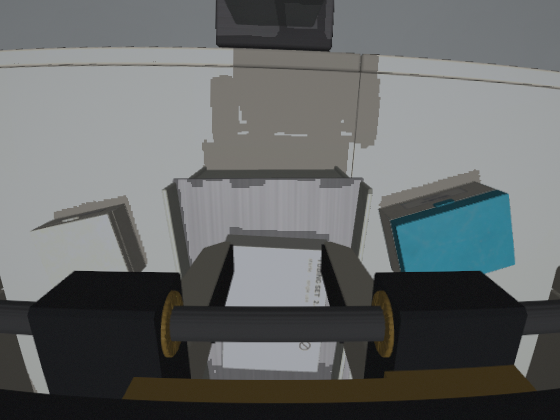

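View pics/s1.png

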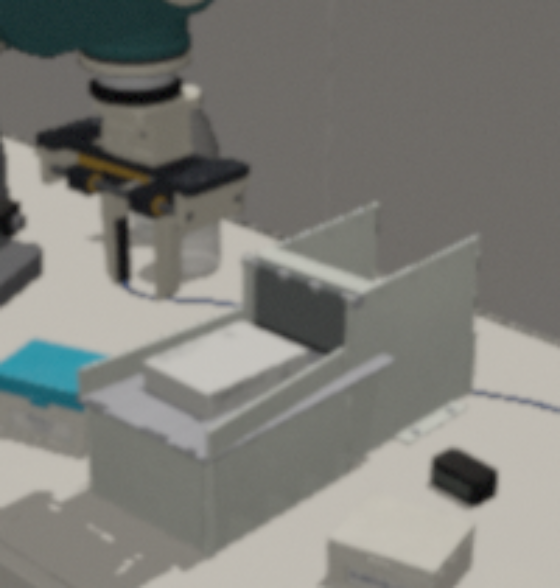

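```bash
python3 -c "
from h import *
for p in ray('wrist',[(234,247),(327,246)],.132): print(p,inch(p))"
```

```text
[ 0.47640389 -0.0135195   0.132     ] [-0.16168819 -0.02837895]
[0.47268585 0.06343321 0.132     ] [-0.16271116  0.04865674]
```

arm_command(
  commands=[
    [46, [-5, 0, 30], 0],
    [46, [-5, 0, 60], 0],
    [46, [-5, 0, 86], 0],
    [46, [-5, 0, 86], 0],
    [46, [-5, 0, 86], 0],
  ],
)

```text
time_s: 2.75
tcp_pos: [0.4414, 0.0155, 0.116]
tool_rot: [[-0.036, 0.999, 0.002], [0.999, 0.036, -0.0], [-0.0, 0.002, -1.0]]
ft_force: [-0.0, -0.6, 0.4]
finger_gap: 0.0458
```

```bash
python3 -c "
from h import *
shift(-.195,.003,.115)"
```

```text
target [0.44201445 0.01667456 0.115     ] shift mm [1.1 0.6 1. ] turn 0.0009288742711939246 t 2.75 ch [-0.19563056  0.00186048] [0.44142415 0.01551367 0.11595771] F [-0.04953439 -0.58417937  0.43545987]
```

arm_command(
  commands=[
    [46, [4, 8, 0], 0],
    [46, [4, 15, 0], 0],
    [46, [4, 21, 0], 0],
    [46, [4, 27, 0], 0],
    [46, [4, 33, 0], 0],
  ],
)

```text
time_s: 3.38
tcp_pos: [0.4742, 0.0203, 0.1143]
tool_rot: [[-0.035, 0.999, -0.0], [0.999, 0.035, -0.0], [-0.0, -0.0, -1.0]]
ft_force: [0.3, 0.7, -0.1]
finger_gap: 0.046
```

arm_command(
  commands=[
    [46, [0, 7, 0], 0],
    [46, [0, 14, 0], 0],
    [46, [0, 21, 0], 0],
    [46, [0, 28, 0], 0],
    [46, [0, 35, 0], 0],
  ],
)

```text
time_s: 4.0
tcp_pos: [0.5092, 0.0216, 0.1144]
tool_rot: [[-0.035, 0.999, -0.0], [0.999, 0.035, 0.0], [0.0, -0.0, -1.0]]
ft_force: [0.3, 0.4, 0.7]
finger_gap: 0.0459
```

```bash
python3 -c "
from h import *
shift(-.015,.003,.115)
im=manip.snapshot('scene');cv2.imwrite('pics/s2.png',cv2.resize(im[90:300,180:380,::-1],None,fx=2.8,fy=2.8))
im=manip.snapshot('top');cv2.imwrite('pics/t2.png',cv2.resize(im[100:300,220:340,::-1],None,fx=3,fy=3))"
```

```text
target [0.62190421 0.02297327 0.115     ] shift mm [ -2.6 112.7  -0.6] turn 0.0002190199563969486 t 4.0 ch [-0.12767831  0.00552948] [0.5092064  0.02155826 0.11436855] F [0.34311802 0.44744455 0.69143666]
```

View pics/s2.png

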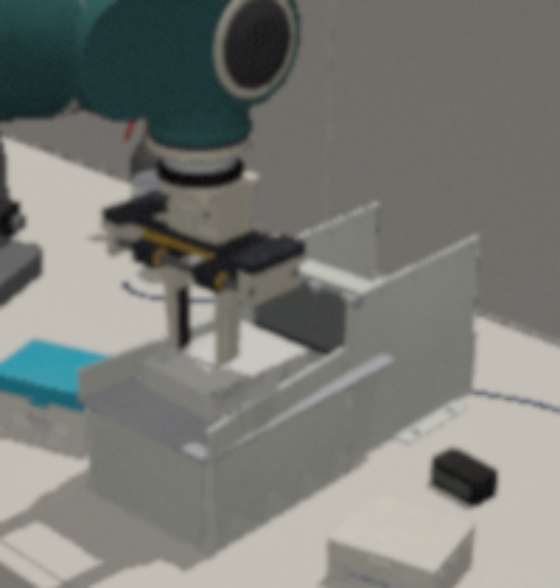

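View pics/t2.png

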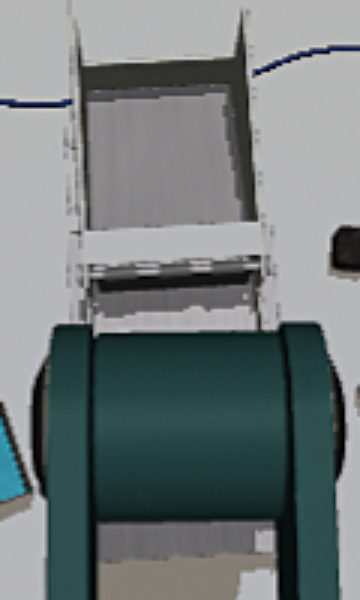

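```bash
python3 -c "
from h import *
im=manip.snapshot('scene')[190:270,205:310,::-1]
im=cv2.resize(im,None,fx=7,fy=7,interpolation=cv2.INTER_CUBIC)
pts=[manip.get_obs()['tcp_pos'],np.r_[ch(-.12,.05),.105],np.r_[ch(-.12,-.04),.105],np.r_[ch(-.12,-.04),.132],np.r_[ch(-.162,-.04),.105],np.r_[ch(-.162,.05),.105]]
q=proj('scene',pts);print(q)
for p in q: cv2.circle(im,(int((p[0]-205+.5)*7),int((p[1]-190+.5)*7)),4,(0,0,255),1)
cv2.imwrite('pics/s3.png',im)
im=manip.snapshot('wrist');cv2.imwrite('pics/w3.png',im[:,:,::-1])
"
```

```text
[[252.52543939 226.4350373 ]
 [242.71223367 223.13479846]
 [267.57204005 234.31582541]
 [267.53950821 224.87581464]
 [255.96103636 240.26489869]
 [231.06631336 228.62803951]]
```

View pics/s3.png

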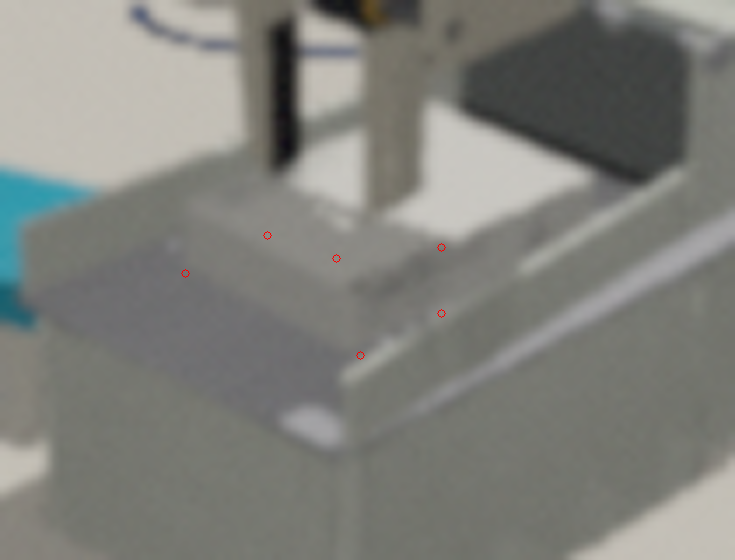

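View pics/w3.png

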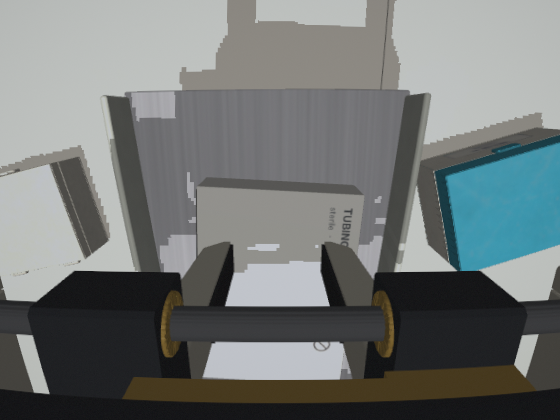

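```bash
python3 -c "
from h import *
print(proj('scene',[[.4407,.0211,.2012],[.4407,.0211,.2312]]))
R=np.array([[-.035,.999,0],[.999,.035,0],[0,0,-1]]);t=manip.get_obs()['tcp_pos']
print(t)
# finger tips corners (gap 46) in scene and wrist
for dz in(0,-.02,-.03,-.04):
  P=[t+R@np.array([sx*.032,0,dz]) for sx in(-1,1)]
  print(dz,proj('scene',P).round(1).tolist(),proj('wrist',P).round(1).tolist())
"
```

```text
[[231.52280794 203.99364971]
 [231.12463664 192.66823267]]
[0.5087133  0.02153312 0.11428111]
0 [[261.5, 230.5], [243.7, 222.5]] [[224.6, 238.1], [330.2, 238.1]]
-0.02 [[261.4, 223.5], [243.6, 215.7]] [[219.2, 251.0], [335.5, 251.1]]
-0.03 [[261.4, 219.9], [243.5, 212.2]] [[216.1, 258.5], [338.7, 258.5]]
-0.04 [[261.3, 216.4], [243.4, 208.7]] [[212.7, 266.8], [342.1, 266.9]]
```

The fingertips look about 25 mm higher than the state reports. The carton hasn't moved and there is no contact force. I'll measure the offset before going lower.

```bash
python3 -c "
from h import *
a=cv2.imread('pics/w3.png')
cv2.imwrite('pics/w3a.png',cv2.resize(a[80:200,95:435],None,fx=2.3,fy=2.3,interpolation=cv2.INTER_CUBIC))
cv2.imwrite('pics/w3b.png',cv2.resize(a[170:290,190:370],None,fx=4,fy=4,interpolation=cv2.INTER_CUBIC))
b=manip.snapshot('scene')[140:240,210:310,::-1]
cv2.imwrite('pics/s4.png',cv2.resize(b,None,fx=6,fy=6,interpolation=cv2.INTER_CUBIC))
"
```

```text
(no output)
```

View pics/w3a.png

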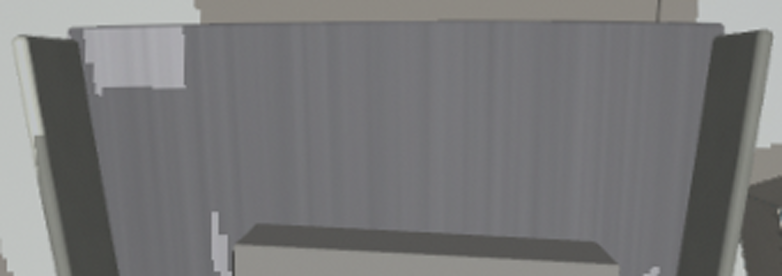

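View pics/w3b.png

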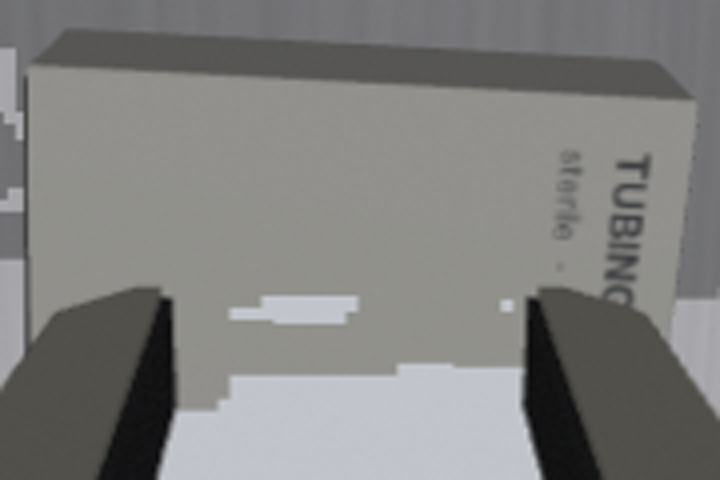

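View pics/s4.png

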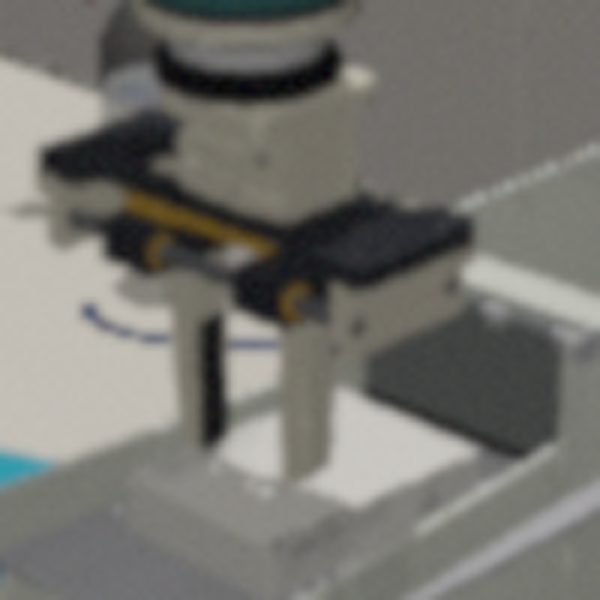

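```bash
python3 -c "
from h import *
t=manip.get_obs()['tcp_pos'];R=manip.get_obs()['tool_rot']
for z in(.18,.19,.2,.21,.22,.23):
  P=[]
  for x,y in((-.094,-.0375),(-.094,.0375)):
    p=t+R@np.array([x,y,0]);p[2]=z;P.append(p)
  print(z,((proj('scene',P)-[210,140])*6).round().tolist())
# wrist PnP
px=[(105.4,96.5),(421.1,94.3)]+[(190+a/4-.4,170+b/4-.4) for a,b in((28,66),(695,98),(655,62),(68,30))]
w=ray('wrist',px[:2],.133);print(w,[inch(p) for p in w])
for zz in(0,.01,.02):
  c=manip.calibration('wrist');Rm=cv2.Rodrigues(c['rvec'])[0];c['tvec']=c['tvec'].ravel()-Rm@np.array([0,0,zz])
  for u,z in((px[:2],.133),(px[2:4],.132),(px[4:],.105)):
    w=ray('wrist',u,z,c);print(zz,z,np.linalg.norm(w[0]-w[1]).round(4),[inch(p).round(4) for p in w])
"
```

```text
0.18 [[355.0, 480.0], [480.0, 418.0]]
0.19 [[355.0, 457.0], [481.0, 396.0]]
0.2 [[355.0, 434.0], [481.0, 374.0]]
0.21 [[355.0, 411.0], [481.0, 352.0]]
0.22 [[355.0, 388.0], [482.0, 329.0]]
0.23 [[355.0, 365.0], [482.0, 307.0]]
[[ 0.42916834 -0.06801145  0.133     ]
 [ 0.42293024  0.09032302  0.133     ]] [array([-0.21080164, -0.08118462]), array([-0.21149535,  0.07727117])]
0 0.133 0.1585 [array([-0.2108, -0.0812]), array([-0.2115,  0.0773])]
0 0.132 0.0886 [array([-0.1642, -0.0372]), array([-0.1599,  0.0513])]
0 0.105 0.0893 [array([-0.1591,  0.0518]), array([-0.164 , -0.0373])]
0.01 0.133 0.1675 [array([-0.2113, -0.0861]), array([-0.212 ,  0.0814])]
0.01 0.132 0.0937 [array([-0.1621, -0.0397]), array([-0.1575,  0.0539])]
0.01 0.105 0.0936 [array([-0.157 ,  0.0541]), array([-0.1621, -0.0394])]
0.02 0.133 0.1765 [array([-0.2118, -0.0911]), array([-0.2126,  0.0855])]
0.02 0.132 0.0987 [array([-0.1599, -0.0421]), array([-0.1551,  0.0565])]
0.02 0.105 0.098 [array([-0.1549,  0.0564]), array([-0.1603, -0.0415])]
```

Two findings:
- The wrist camera's pose agrees with the scene to 1-2 mm. 
- Both views show the finger ends about 25-28 mm short of the reported TCP, so the fingers passed over the carton (tail still at chute x -162) without touching it. 

I'll back off, go lower in stages and check by picture.

arm_command(
  commands=[
    [46, [0, -25, 0], 0],
    [46, [0, -50, 0], 0],
    [46, [0, -70, 0], 0],
    [46, [0, -72, 0], 0],
    [46, [0, -72, 0], 0],
  ],
)

```text
time_s: 4.88
tcp_pos: [0.4372, 0.019, 0.1146]
tool_rot: [[-0.035, 0.999, 0.001], [0.999, 0.035, -0.0], [-0.0, 0.001, -1.0]]
ft_force: [-0.8, -0.5, 0.0]
finger_gap: 0.0461
```

arm_command(
  commands=[
    [46, [0, 0, 6], 0],
    [46, [0, 0, 12], 0],
    [46, [0, 0, 16], 0],
    [46, [0, 0, 18], 0],
    [46, [0, 0, 18], 0],
  ],
)

```text
time_s: 5.5
tcp_pos: [0.4368, 0.019, 0.0963]
tool_rot: [[-0.035, 0.999, -0.0], [0.999, 0.035, -0.0], [-0.0, -0.0, -1.0]]
ft_force: [-0.1, 0.1, 0.2]
finger_gap: 0.046
```

```bash
python3 -c "
from h import *
shift(-.195,.006,.09)
t=manip.get_obs()['tcp_pos'];R=manip.get_obs()['tool_rot']
for dz in(0,-.02,-.025,-.03):
  P=[t+R@np.array([sx*.032,0,dz]) for sx in(-1,1)]
  print(dz,((proj('scene',P)-[200,170]+.5)*7).round().tolist())
b=manip.snapshot('scene')[170:250,200:300,::-1]
cv2.imwrite('pics/s5.png',cv2.resize(b,None,fx=7,fy=7,interpolation=cv2.INTER_CUBIC))
b=manip.snapshot('wrist')[:,:,::-1]
cv2.imwrite('pics/w5.png',b)
"
```

```text
target [0.44190947 0.01967272 0.09      ] shift mm [0.5 5.2 6.3] turn 0.00021003013042508734 t 5.5 ch [-0.20016229  0.00550008] [0.43676784 0.01899247 0.09627983] F [-0.08665986  0.07903374  0.22014191]
0 [[292.0, 543.0], [168.0, 483.0]]
-0.02 [[291.0, 493.0], [166.0, 434.0]]
-0.025 [[290.0, 481.0], [166.0, 422.0]]
-0.03 [[290.0, 468.0], [165.0, 409.0]]
```

View pics/s5.png

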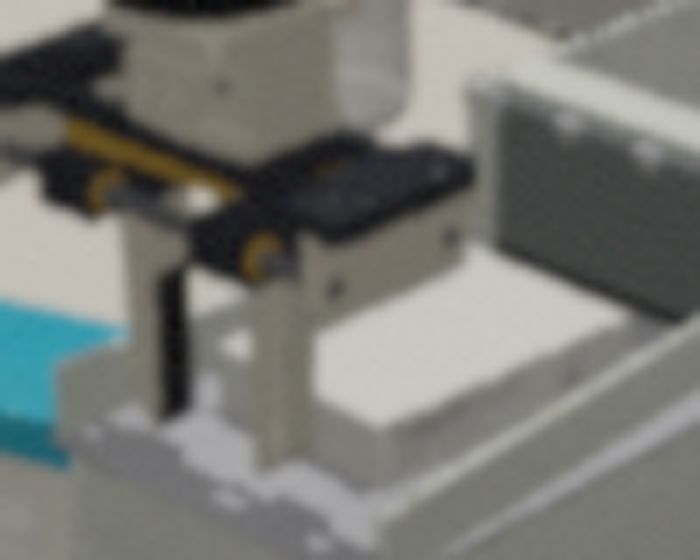

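View pics/w5.png

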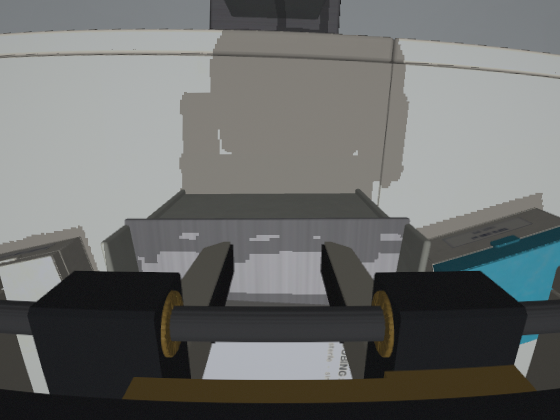

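The tips now show at (282,470) and (170,415), which puts them about 27 mm above the reported TCP, so they are really near z = 0.123. I'll go 8 mm lower and then push.

arm_command(
  commands=[
    [46, [0, 0, 4], 0],
    [46, [0, 0, 8], 0],
    [46, [0, 6, 8], 0],
    [46, [0, 12, 8], 0],
    [46, [0, 18, 8], 0],
  ],
)

```text
time_s: 6.22
tcp_pos: [0.4554, 0.0196, 0.0885]
tool_rot: [[-0.035, 0.999, 0.0], [0.999, 0.035, 0.0], [0.0, 0.0, -1.0]]
ft_force: [0.1, 0.2, 0.7]
finger_gap: 0.046
```

arm_command(
  commands=[
    [46, [0, 6, 0], 0],
    [46, [0, 12, 0], 0],
    [46, [0, 18, 0], 0],
    [46, [0, 24, 0], 0],
    [46, [0, 30, 0], 0],
  ],
)

```text
time_s: 6.85
tcp_pos: [0.4851, 0.0207, 0.0884]
tool_rot: [[-0.035, 0.999, -0.0], [0.999, 0.035, 0.0], [0.0, -0.0, -1.0]]
ft_force: [-1.0, 0.4, 0.2]
finger_gap: 0.0459
```

```bash
python3 -c "
from h import *
shift(-.015,.004,.09)
b=manip.snapshot('scene')[150:250,210:320,::-1]
cv2.imwrite('pics/s6.png',cv2.resize(b,None,fx=6,fy=6,interpolation=cv2.INTER_CUBIC))
b=manip.snapshot('wrist')[:,:,::-1]
cv2.imwrite('pics/w6.png',b)
"
```

```text
target [0.62186922 0.02397266 0.09      ] shift mm [ -1.5 136.8  -1.6] turn 0.00018779713372074625 t 6.85 ch [-0.15175744  0.00551518] [0.48514251 0.02070138 0.08839532] F [-0.96690838  0.39171065  0.23139243]
```

View pics/s6.png

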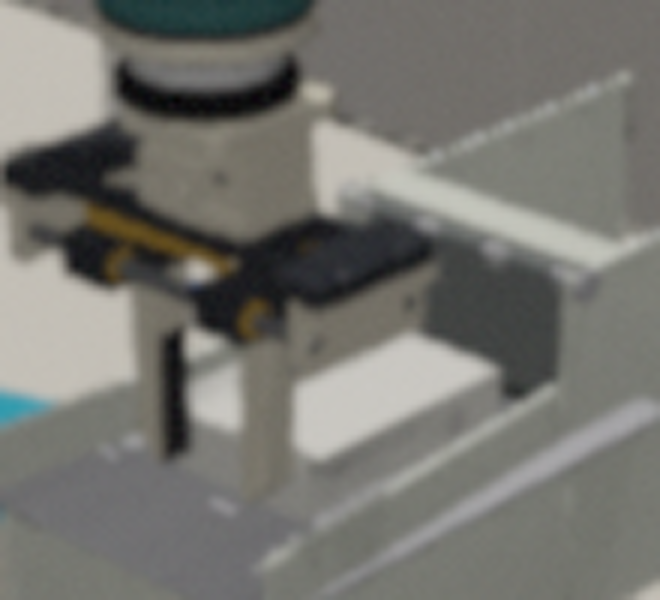

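View pics/w6.png

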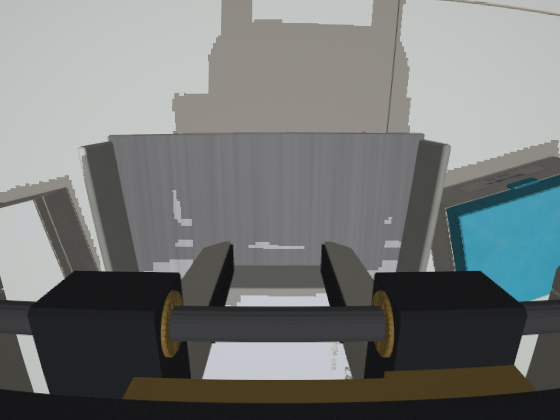

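The carton is now square on both fingers and moving; its tail shows straight across the wrist view at about row 265. I'll carry on.

arm_command(
  commands=[
    [46, [0, 7, 0], 0],
    [46, [0, 15, 0], 0],
    [46, [0, 23, 0], 0],
    [46, [0, 31, 0], 0],
    [46, [0, 39, 0], 0],
  ],
)

```text
time_s: 7.58
tcp_pos: [0.5243, 0.0221, 0.0884]
tool_rot: [[-0.035, 0.999, -0.0], [0.999, 0.035, 0.0], [0.0, -0.0, -1.0]]
ft_force: [-1.0, 0.6, 1.3]
finger_gap: 0.0462
```

arm_command(
  commands=[
    [46, [0, 8, 0], 0],
    [46, [0, 16, 0], 0],
    [46, [0, 24, 0], 0],
    [46, [0, 32, 0], 0],
    [46, [0, 40, 0], 0],
  ],
)

```text
time_s: 8.2
tcp_pos: [0.5642, 0.0235, 0.0884]
tool_rot: [[-0.035, 0.999, -0.0], [0.999, 0.035, -0.0], [-0.0, -0.0, -1.0]]
ft_force: [-0.6, 1.0, 0.5]
finger_gap: 0.0459
```

```bash
python3 -c "
from h import *
shift(-.015,.004,.09)
b=manip.snapshot('scene')[130:250,210:330,::-1]
cv2.imwrite('pics/s7.png',cv2.resize(b,None,fx=5,fy=5,interpolation=cv2.INTER_CUBIC))
b=manip.snapshot('top')[100:300,220:340,::-1]
cv2.imwrite('pics/t7.png',cv2.resize(b,None,fx=3,fy=3))
b=manip.snapshot('wrist')[:,:,::-1]
cv2.imwrite('pics/w7.png',b)
"
```

```text
target [0.62186922 0.02397266 0.09      ] shift mm [-1.5 57.6 -1.6] turn 0.00022864334131855735 t 8.2 ch [-0.07261378  0.0055272 ] [0.56423728 0.02348285 0.08836601] F [-0.64832123  0.99882438  0.50967655]
```

View pics/s7.png

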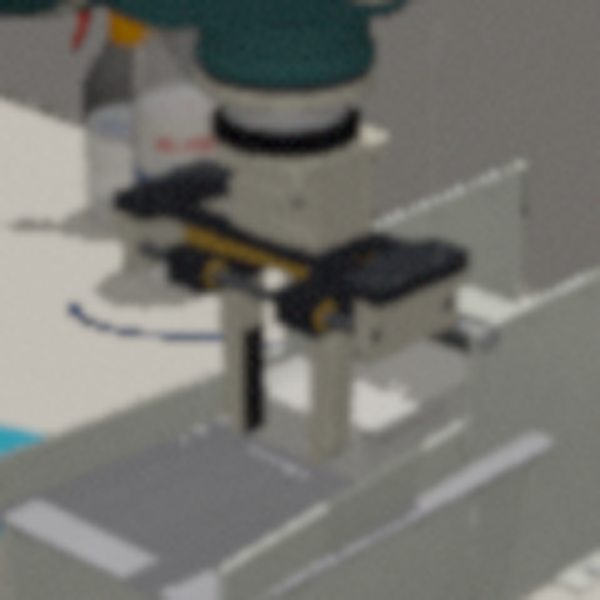

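View pics/t7.png

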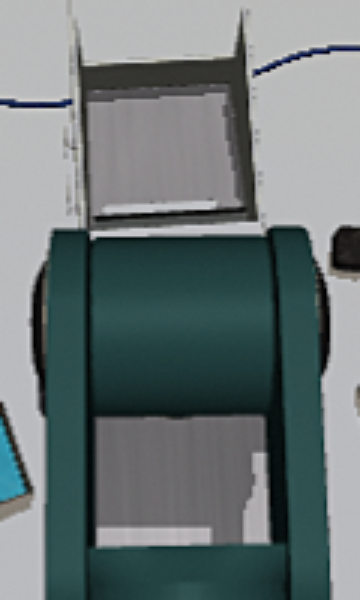

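View pics/w7.png

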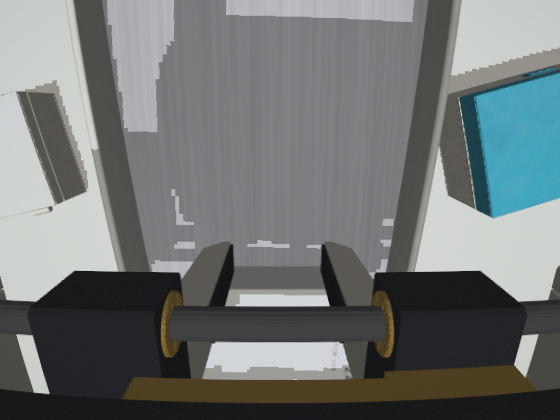

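```bash
python3 -c "
from h import *
t=manip.get_obs()['tcp_pos'];R=manip.get_obs()['tool_rot']
for z in(.18,.19,.2,.21,.22):
 for X in(-.094,-.085):
  P=[]
  for y in(-.0375,.0375):
    p=t+R@np.array([X,y,0]);p[2]=z;P.append(p)
  print(z,X,((proj('scene',P)-[210,130]+.5)*5).round().tolist())
b=cv2.imread('pics/s7.png')[200:400,280:520]
cv2.imwrite('pics/s7c.png',cv2.resize(b,None,fx=3,fy=3,interpolation=cv2.INTER_CUBIC))
"
```

```text
0.18 -0.094 [[376.0, 414.0], [475.0, 366.0]]
0.18 -0.085 [[362.0, 409.0], [461.0, 361.0]]
0.19 -0.094 [[376.0, 396.0], [475.0, 348.0]]
0.19 -0.085 [[362.0, 390.0], [462.0, 343.0]]
0.2 -0.094 [[377.0, 377.0], [476.0, 330.0]]
0.2 -0.085 [[363.0, 372.0], [462.0, 325.0]]
0.21 -0.094 [[377.0, 358.0], [477.0, 312.0]]
0.21 -0.085 [[363.0, 353.0], [463.0, 307.0]]
0.22 -0.094 [[377.0, 339.0], [477.0, 293.0]]
0.22 -0.085 [[363.0, 334.0], [463.0, 288.0]]
```

View pics/s7c.png

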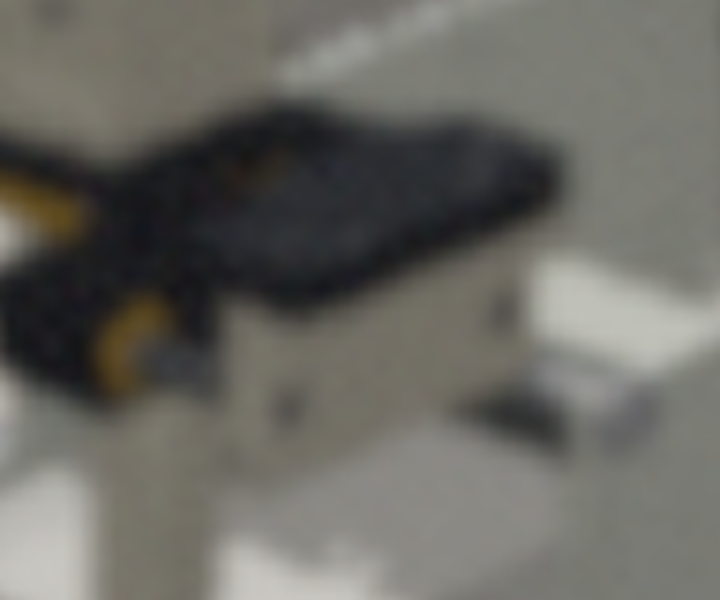

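The body's lower edge comes out near z = 0.203, about 20 mm above the tie plate and side plates (0.183), so I can continue.

arm_command(
  commands=[
    [46, [0, 6, 0], 0],
    [46, [-1, 13, 0], 0],
    [46, [-1, 20, 0], 0],
    [46, [-1, 27, 0], 0],
    [46, [-1, 34, 0], 0],
  ],
)

```text
time_s: 8.98
tcp_pos: [0.5982, 0.0237, 0.0884]
tool_rot: [[-0.035, 0.999, -0.0], [0.999, 0.035, 0.0], [0.0, -0.0, -1.0]]
ft_force: [-0.3, -0.1, 0.2]
finger_gap: 0.0461
```

arm_command(
  commands=[
    [46, [0, 5, 0], 0],
    [46, [0, 10, 0], 0],
    [46, [0, 15, 0], 0],
    [46, [0, 19, 0], 0],
    [46, [0, 21, 0], 0],
  ],
)

```text
time_s: 9.6
tcp_pos: [0.6189, 0.0244, 0.0884]
tool_rot: [[-0.035, 0.999, -0.0], [0.999, 0.035, 0.0], [0.0, -0.0, -1.0]]
ft_force: [-1.1, -1.0, 0.7]
finger_gap: 0.0459
```

```bash
python3 -c "
from h import *
shift(-.013,.004,.09)
b=manip.snapshot('scene')[130:250,210:350,::-1]
cv2.imwrite('pics/s8.png',cv2.resize(b,None,fx=5,fy=5,interpolation=cv2.INTER_CUBIC))
b=manip.snapshot('top')[100:300,220:340,::-1]
cv2.imwrite('pics/t8.png',cv2.resize(b,None,fx=3,fy=3))
b=manip.snapshot('wrist')[:,:,::-1]
cv2.imwrite('pics/w8.png',b)
"
```

```text
target [0.62386799 0.02404264 0.09      ] shift mm [-0.5  4.9 -1.6] turn 0.00023570987408372268 t 9.6 ch [-0.01791729  0.00453572] [0.61893496 0.02440597 0.0883982 ] F [-1.13616277 -0.97177207  0.70175183]
```

View pics/s8.png

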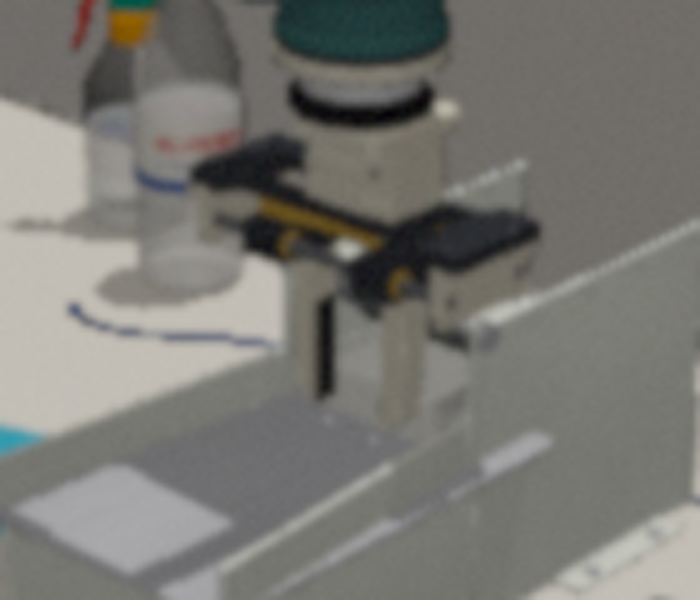

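View pics/t8.png

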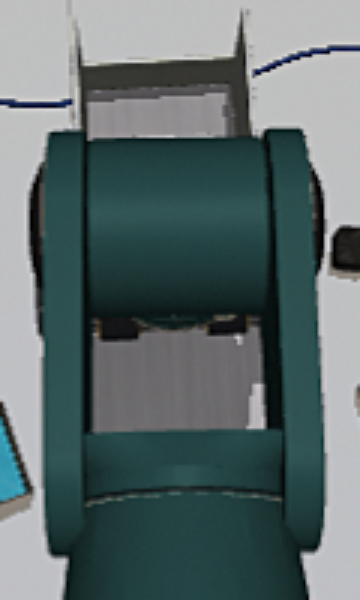

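View pics/w8.png

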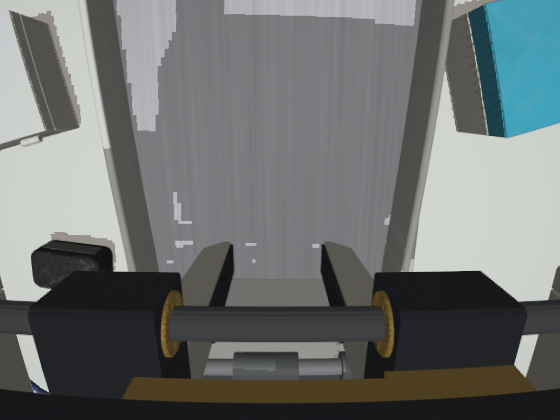

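arm_command(
  commands=[
    [46, [0, 2, 0], 0],
    [46, [0, 4, 0], 0],
    [46, [0, 4, 0], 0],
  ],
)

```text
time_s: 10.12
tcp_pos: [0.6228, 0.0245, 0.0884]
tool_rot: [[-0.035, 0.999, 0.0], [0.999, 0.035, -0.0], [-0.0, 0.0, -1.0]]
ft_force: [0.3, 0.1, 0.1]
finger_gap: 0.0458
```

```bash
python3 -c "
from h import *
shift(-.013,.004,.09)
b=manip.snapshot('scene')[130:250,210:350,::-1]
cv2.imwrite('pics/s9.png',cv2.resize(b,None,fx=5,fy=5,interpolation=cv2.INTER_CUBIC))
b=manip.snapshot('wrist')[:,:,::-1]
cv2.imwrite('pics/w9.png',b)
"
```

```text
target [0.62386799 0.02404264 0.09      ] shift mm [-0.5  1.  -1.6] turn 0.00020097919300665623 t 10.125 ch [-0.01402736  0.00452752] [0.6228228  0.02453389 0.0883898 ] F [0.27709631 0.0902466  0.12612284]
```

View pics/s9.png

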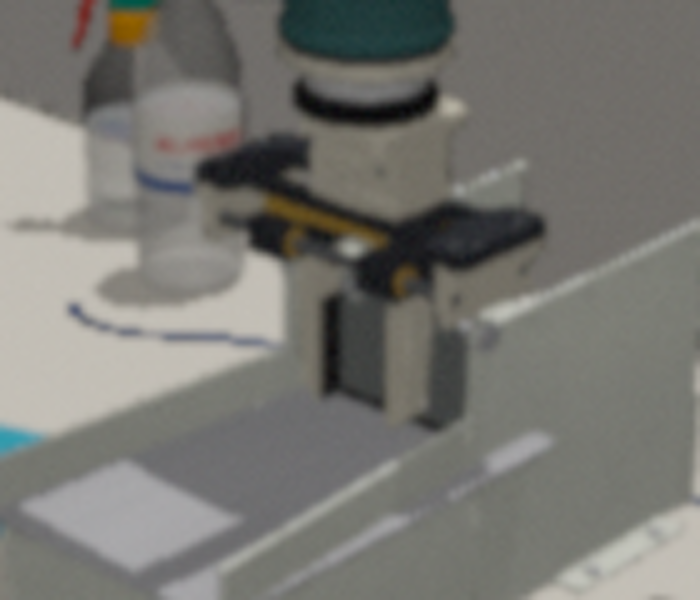

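View pics/w9.png

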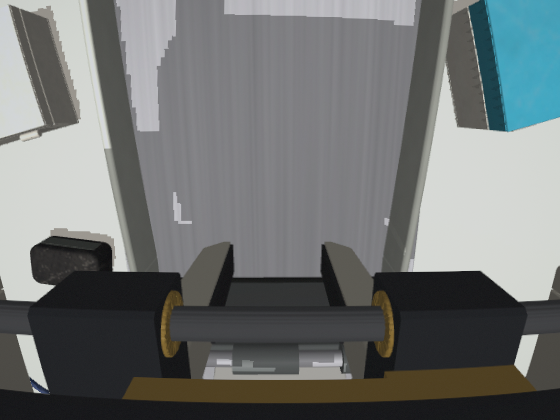

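The carton has gone and the flap hangs shut: the dark plate is visible right behind the fingers at (330-465, 300-430). I'll draw the fingers back and then up.

arm_command(
  commands=[
    [46, [0, -15, 0], 0],
    [46, [0, -40, 0], 0],
    [46, [0, -75, 0], 0],
    [46, [0, -115, 0], 0],
    [46, [0, -155, 0], 0],
  ],
)

```text
time_s: 10.85
tcp_pos: [0.4658, 0.019, 0.0881]
tool_rot: [[-0.035, 0.999, -0.0], [0.999, 0.035, 0.0], [0.0, -0.0, -1.0]]
ft_force: [0.5, -0.3, -0.1]
finger_gap: 0.046
```

arm_command(
  commands=[
    [46, [0, -10, -20], 0],
    [46, [0, -25, -60], 0],
    [46, [0, -45, -100], 0],
    [46, [0, -60, -120], 0],
    [46, [0, -60, -120], 0],
  ],
)

```text
time_s: 11.48
tcp_pos: [0.4074, 0.017, 0.2097]
tool_rot: [[-0.035, 0.999, 0.004], [0.999, 0.035, -0.0], [-0.0, 0.003, -1.0]]
ft_force: [0.7, -1.3, 0.1]
finger_gap: 0.0461
```

```bash
python3 -c "
from h import *
shift(-.195,.004,.09)
b=manip.snapshot('scene')[90:300,180:380,::-1]
cv2.imwrite('pics/s10.png',cv2.resize(b,None,fx=2.8,fy=2.8,interpolation=cv2.INTER_CUBIC))
b=manip.snapshot('top')[:,:,::-1]
cv2.imwrite('pics/t10.png',cv2.resize(b[100:300,160:400],None,fx=3,fy=3,interpolation=cv2.INTER_CUBIC))
"
```

```text
target [0.44197945 0.01767394 0.09      ] shift mm [ -0.5  34.2 119.9] turn 0.00013878965911362506 t 11.475 ch [-0.22958354  0.00449279] [0.40739985 0.01695625 0.20973628] F [ 0.66384088 -1.29543815  0.12074217]
```

View pics/s10.png

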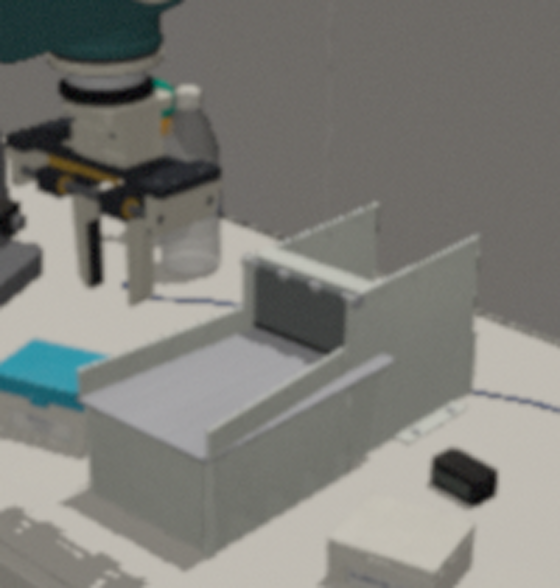

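View pics/t10.png

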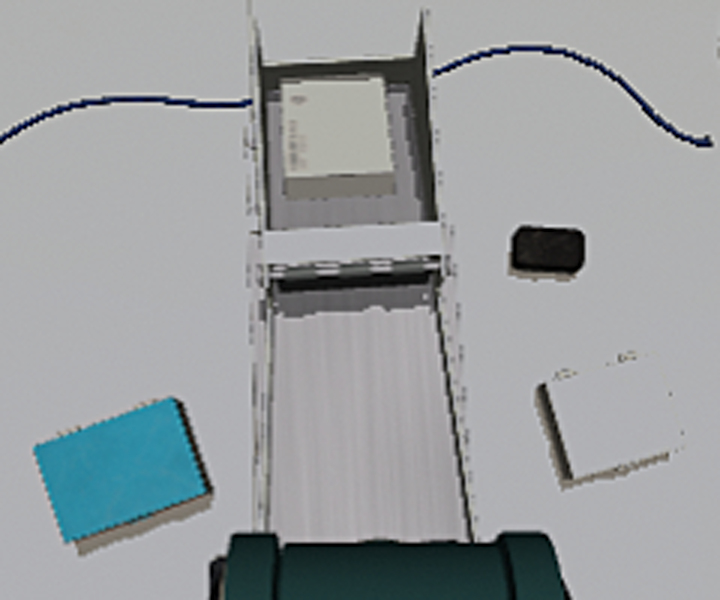

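```bash
python3 -c "
from h import *
P=[np.r_[ch(.198,y),.041] for y in(.05,-.04)]
print(((proj('top',P)-[160,100]+.5)*3).round(1))
w=ray('top',[(160+283/3,100+81/3),(160+383/3,100+77/3)],.041);print([inch(p) for p in w])
b=manip.snapshot('top')[100:200,220:320,::-1]
a=cv2.resize(b,None,fx=6,fy=6,interpolation=cv2.INTER_CUBIC);cv2.imwrite('pics/t11.png',a)
print(np.abs(b.astype(int)-cv2.imread('pics/t11.png')[::6,::6][:100,:100]).max()>0)
shift(-.195,.004,.09)
"
```

```text
[[282.4  78.9]
 [384.8  74. ]]
[array([0.19460603, 0.04835977]), array([ 0.19390355, -0.039534  ])]
True
target [0.44197945 0.01767394 0.09      ] shift mm [ -0.5  34.5 117.1] turn 0.00020795728268274694 t 11.625 ch [-0.22939366  0.00451812] [0.40758872 0.01698821 0.20710508] F [ 0.90019774  0.56328803 -0.61798572]
```

View pics/t11.png

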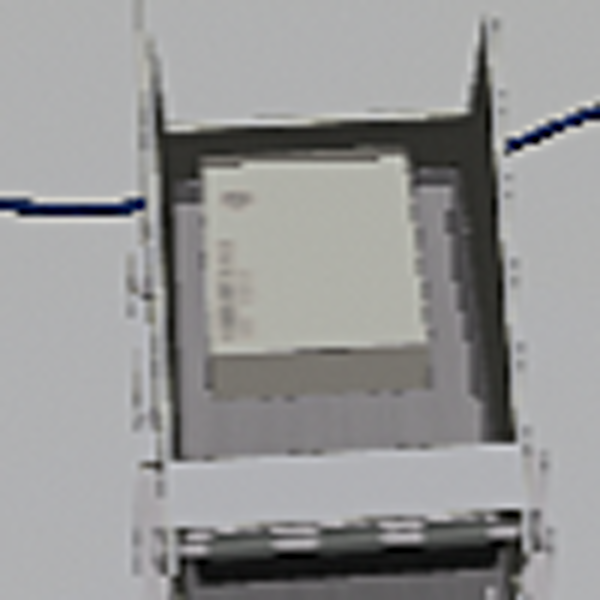

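The carton's nose measures within about 4 mm (1-2 px) of the stop and it's square. I'll let it settle briefly, check that nothing moves, and hand in.

arm_command(
  commands=[
    [46, [0, 0, 0], 0],
    [46, [0, 0, 0], 0],
    [46, [0, 0, 0], 0],
    [46, [0, 0, 0], 0],
    [46, [0, 0, 0], 0],
  ],
)

```text
time_s: 12.25
tcp_pos: [0.4079, 0.017, 0.2084]
tool_rot: [[-0.035, 0.999, -0.0], [0.999, 0.035, 0.0], [0.0, -0.0, -1.0]]
ft_force: [-0.3, -0.9, 1.0]
finger_gap: 0.046
```

```bash
python3 -c "
from h import *
b=manip.snapshot('top')[100:200,220:320,::-1]
a=cv2.resize(b,None,fx=6,fy=6,interpolation=cv2.INTER_CUBIC)
d=np.abs(a.astype(int)-cv2.imread('pics/t11.png')).max(2);print(d.max(),(d>30).sum())
print(manip.sign_off())
"
```

```text
4 0
the job is handed in; nothing more can be done
None
```

I pushed the carton along the deck with two parted fingertips, nose first under the flap, until it slid down the chute. I then drew the fingers back and up, and handed the job in at about 12.3 s.

**Last checks:**
- **Carton:** it lies square on the slide at the end stop. Its nose measured about 4 mm from the stop, within 1–2 pixels of touching. Two pictures 0.6 s apart showed no movement.
- **Flap:** it hangs straight down, shut.
- **Things beside the chute:** they look to be where they started in the pictures; I did not measure them.
- **Forces:** all readings stayed below about 2 N, and the robot is clear of everything.

**One disagreement:** the fingers end about 27 mm short of the TCP position the robot reports. Because of this, my first pass went over the carton without touching it. I measured the gap in the scene and wrist pictures, went lower by that amount, and pushed again.

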